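Start the argon glove box from its bench console

ROBOT

A 6-joint arm with a two-finger parallel gripper is mounted at the origin on the work surface. World frame = base frame: x ahead of the robot, y to its left, z up, the work surface at z = 0. Lengths are in m, angles in rad, forces in N, time in s.
With the tool pointing down it reaches from about 0.25 to 0.775 m from the base axis. Payload 8.9 kg.
Tool frame: the origin (TCP) lies midway between the tips of the shut fingers; the grasp point (between the pads) lies 19 mm behind it; z points along the fingers, y is the line along which they close (so a half turn about z gives the same grasp; the last joint's range is limited). The gripper opens to 85 mm and grips with 20 to 120 N. Pads are 22 mm wide; open, the fingers measure 114 mm over their backs; the gripper's body (76 mm by 85 mm) begins 54 mm behind the grasp point. The pads swing forward as they close: fully open they stand 13 mm farther back than shut.
Start: joints at [-1.409, 0.291, -0.153, 1.127, 0, 1.431], TCP at [0.156, -0.501, 0.231] pointing down, gripper open.
Joint ranges: [-2.52, 2.52], [-0.91, 1.74], [-1.3, 1.37], [-1.96, 2.02], [-1.52, 1.47], [-3.14, 3.14]. Speed limits (rad/s): [2.22, 2.22, 2.79, 3.14, 3.14, 3.14].

INTERFACE

Orientations are given as a rotation vector (axis times angle).
In Python, from station import observe, grab_frame, get_calibration, close_job, spot_in, cut_out gives the robot as it stands. The module is installed in compiled form; this text tells all that it offers.
- The arm moves only by the tool play_rows, never from a script. Its argument "commands" is a list of rows, each a list of 4 numbers: the shift along the world's x, y, z in mm, then the turn about the world's z in degrees. A call has 1 to 20 rows; each row is the pose to reach, as a shift and turn from the pose commanded when the call began; what a row does not reach only later rows make up. A row lasts 1/8 s, in which the tool goes at most 62.5 mm and 10.7 degrees, less where a joint would pass 70% of its speed; a pose out of reach is approached as far as the arm can. A call with a gripper value outside its range is refused whole. "grip" is the opening, from 0 (shut) to 1 (fully open), set as the call begins (left out, the last holds). The fingers move at their own pace and stop on an object; "force" is the grip in N (left out, the last holds). Time passes only in rows, so rows that repeat a pose let the fingers close. It gives the time, the measured TCP pose, the force, the opening and the grip force at its end, in the units of the state.
- observe(): the state, without advancing time (a new reading comes with each control period).
- grab_frame(name): name is "scene" or "top"; returns the picture (420x560x3 uint8, red, green, blue); there is no depth.
- get_calibration(name): a dict with "vfov" (degrees; the focal length in pixels is half the picture's height over the tangent of half this angle, whatever the lens; pixels are square), "cx", "cy" (the principal point, pixels), "R" (3x3) and "t" (3): a world point X has camera coordinates R X + t. Camera axes: x right, y down, z forward; pixel columns grow to the right and rows downward; lengths in m; the calibration is good to about 2 mm. A picture is of the moment at which its call begins. get_calibration takes no time and is no camera call.
- close_job(): hands the job in; it is judged then, once.
Trained networks look in the newest picture that a camera, given by its name, has taken for a name from the list of things; names that differ only in an ending like _2 or _b are one class to them, and where a whole thing is asked for, a point or a joint stands for the part that bears it (a point fixed in the world has none). Each returns a list of dicts, best first, with "confidence" (0 to 1); they miss things now and then, are a little off and sometimes report something else, mostly with a low value. They report only what shows in the picture. A call takes as long as a camera call. They do not tell look-alikes from the thing itself.
- spot_in(query, camera): "box" ([left, top, right, bottom] in pixels, round what is visible of it).
- cut_out(query, camera): "pixels" (420x560 bool, what is visible of it) and "box" ([left, top, right, bottom] in pixels, round what is visible of it).
The state is a dict: "t": time; "qpos": joint angles; "joint_vel": joint speeds; "tau": joint torques, N m; "tool_pos": TCP position; "eef_rot": TCP orientation; "force": force on the tool from outside, world axes, zero at the start; "moment": the same for the moment, N m; "gripper_width": opening from 0.0 (shut) to 1.0 (fully open); "grip_force": force on a finger pad.
Only numpy, scipy, OpenCV 4.12 (cv2) and the standard library are available. Lean on these libraries where they do the work, as an engineer would, in place of code of your own. Each camera call takes 0.05 s, during which the arm holds its last target. There are 200 camera calls.

TASK

Start up the argon glove box with the closed fingertips: first switch the mains on by pressing the far, raised end of the red rocker on the sloping console, then switch the circulation fan on at the green rocker in the same way, and only then press the blue purge button of the grey radio box all the way down, keep it down for at least two seconds and let go. Press the button box where it stands, do not pick it up or push it away; do not press the red emergency-stop mushroom, and leave the jar, the mug and the screwdriver where they are.

Things in the scene. Friction and masses are not known exactly. Their poses are not given: they have to be found in the camera images.
- console: Cream desk console, black cheeks, fixed, 208 mm deep (x), 296 wide (y). Origin: centre of its underside on the bench; z up, x from its low front (robot side) to its high back. The panel rises 15 degrees to the back, 45 to 95 mm high; outward normal (-0.259, 0, 0.966). Across it, 80 mm apart, in any order: 3 square modules, red rocker, green rocker, red mushroom on yellow.
- mains (a joint): Red mains rocker: paddle 34 mm long up the slope, 24 mm wide, in a black frame 3 mm proud of the panel. Rad: 0 = off (far end raised), 0.38 = on (far end down). About 4 N on the raised end moves it; it does not spring back or flip by itself but stays where it is left, so push it right down to its stop.
- mains_on (a point): On the red rocker's far half (white bar), 14 mm from the hinge; moves with it. Off: 9.8 mm above the panel, 11 mm upslope of the hinge, the half 22 degrees steeper than the panel. On: that half is parallel to the panel, 5 mm above it, the point 4.8 mm lower and 3 mm further upslope. The near half then stands up: keep the fingertips on the far side of the hinge.
- fan (a joint): Green circulation-fan rocker, the same make as the red one: 0 = off, 0.38 rad = on.
- fan_on (a point): Point on the face of the green rocker's far half, placed and moving like mains_on on the red one.
- stop (a joint): Emergency stop, travel in m: 0 = out (run), up to 0.006 = pressed in. Must not be pressed.
- stop_top (a point): Top centre of the red emergency-stop mushroom, 40 mm across, standing 30 mm out from the panel in the middle of its yellow module.
- purge_box: Grey square radio button box, 76 mm x 76 mm, 51 mm high, 0.45 kg or so, standing loose on rubber on the bench to the left or the right of the console. Origin: centre of its underside, z up. On top a steel collar, 40 mm across and 6 mm high, carries the blue button.
- purge (a joint): Blue purge button, travel in m: 0 = out, 0.006 = fully down. Spring return: about 2 N starts it, 5 N puts it fully down; straight down.
- purge_top (a point): Centre of the blue button's top face, 30 mm across, 67 mm above the bench when out, 10 mm above the steel collar; it moves with the button.
- jar: Closed amber glass jar with a black cap, 58 mm across, 85 mm high, standing on the other side of the console from the button box. Origin: centre of its underside. Leave it alone.
- mug: Blue mug, 78 mm across, 92 mm high, standing right of the console towards the back. Origin: centre of its underside; handle to its +y. Leave it alone.
- screwdriver: Screwdriver with an orange handle, 170 mm long, lying crosswise between the robot and the console. It lies along its own x, handle to -x. Leave it alone.
There are look-alikes about, which are no part of the job. What is shaped like the purge_box but purple is not meant.

How it is judged:
By the outcome, as a careful person would: the job done as asked, in the order asked, and still so for the second after the job is handed in, with the robot touching nothing.
It also fails if it takes over 45 s, if anything falls off the work surface, if the arm or the gripper's body presses on something with over 40 N, if the wrist force passes 120 N, or if a joint passes its speed limit or range.

## Working session

There is one attempt and no reset: what is moved stays moved. The work goes in short steps, Python scripts to look and compute and a tool call to move; the robot and the scene stay as the last step left them, time stands still between calls to the robot, and variables do not carry over. Pictures are saved under pics/ and viewed, at most 10 in all, crops included, and the job is handed in when it is done.

Besides the shell and the picture viewer there is one more tool, called after "Call:" as name(argument=value, ...), one argument or row to a line, values as JSON. play_rows: Moves the arm, as the interface text tells. Its arguments: {"type":"object","properties":{"commands":{"type":"array"},"grip":{"type":"number"},"force":{"type":"number"}},"required":["commands"]}

```bash
mkdir -p pics; python3 - <<'E'
from station import *
import cv2,numpy as np
for n in ("scene","top"):
    f=grab_frame(n); cv2.imwrite(f"pics/{n}0.png",f[:,:,::-1])
    c=get_calibration(n); print(n,c["vfov"],c["cx"],c["cy"],(-np.array(c["R"]).T@c["t"]).round(3),np.array(c["R"]).round(3).tolist())
    for q in ("console","mains","fan","stop","purge_box","purge","purge_top","mains_on","fan_on","jar","mug","screwdriver"):
        print(q,[(np.round(d["box"]).astype(int).tolist(),round(d["confidence"],2)) for d in spot_in(q,n)[:3]])
s=observe();print(s["t"],s["tool_pos"],s["eef_rot"],s["force"])
E
```

```text
scene 57.14938865329737 282.58833155946877 212.51943025453068 [1.419 0.154 0.794] [[-0.119, 0.993, 0.012], [0.617, 0.083, -0.782], [-0.778, -0.086, -0.623]]
console [([193, 216, 313, 283], 0.69), ([257, 222, 268, 227], 0.31)]
mains [([232, 226, 237, 230], 0.43)]
fan [([282, 228, 294, 237], 0.44)]
stop [([255, 223, 267, 229], 0.54)]
purge_box [([352, 208, 386, 239], 0.97), ([400, 210, 437, 239], 0.75), ([356, 237, 395, 274], 0.55)]
purge [([412, 210, 426, 218], 0.65), ([282, 226, 294, 234], 0.62)]
purge_top [([414, 208, 428, 217], 0.57), ([372, 241, 384, 252], 0.53), ([192, 213, 313, 285], 0.47)]
mains_on [([229, 223, 240, 229], 0.57)]
fan_on [([286, 230, 292, 237], 0.43)]
jar [([153, 197, 174, 226], 0.6)]
mug [([105, 227, 152, 265], 0.62)]
screwdriver [([260, 194, 291, 205], 0.56)]
top 55.3711999530299 281.56737035236824 210.58625806198413 [0.413 0.06  1.03 ] [[0.028, -0.999, 0.022], [-0.994, -0.03, -0.106], [0.107, -0.019, -0.994]]
console [([236, 123, 365, 215], 0.75), ([162, 218, 173, 228], 0.26)]
mains [([327, 174, 341, 190], 0.54)]
fan []
stop [([289, 174, 306, 192], 0.46)]
purge_box [([147, 202, 189, 243], 0.8), ([147, 149, 188, 189], 0.71), ([87, 211, 129, 254], 0.55)]
purge [([161, 218, 174, 228], 0.55), ([157, 160, 178, 173], 0.5), ([96, 226, 110, 236], 0.48)]
purge_top [([161, 217, 173, 227], 0.46), ([93, 221, 108, 236], 0.46), ([157, 156, 170, 173], 0.44)]
mains_on [([415, 132, 466, 168], 0.7)]
fan_on []
jar [([411, 206, 445, 229], 0.7)]
mug []
screwdriver [([261, 172, 273, 185], 0.67), ([326, 176, 339, 188], 0.36)]
1.3 [ 0.15556009 -0.50141813  0.23130902] [-3.10611855e+00 -4.70707481e-01 -4.05994668e-05] [ 0.3416315   1.04253817 -0.63226366]
```

```bash
python3 - <<'E'
import cv2,numpy as np
a=cv2.imread("pics/top0.png");cv2.imwrite("pics/a.png",cv2.resize(a[100:270,70:490],None,fx=1.9,fy=1.9,interpolation=3))
a=cv2.imread("pics/scene0.png");cv2.imwrite("pics/b.png",cv2.resize(a[170:310,90:450],None,fx=2.2,fy=2.2,interpolation=3))
E
```

```text
(no output)
```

View pics/a.png

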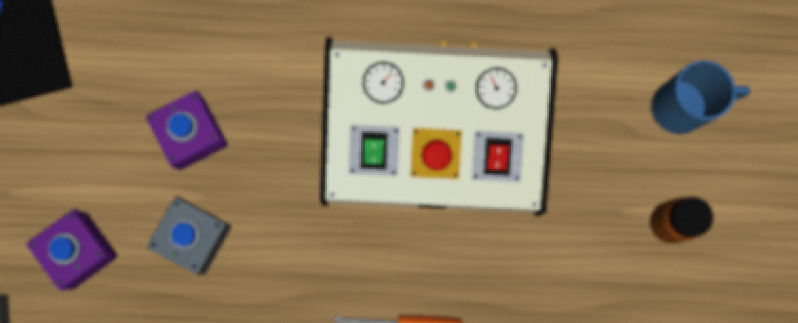

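View pics/b.png

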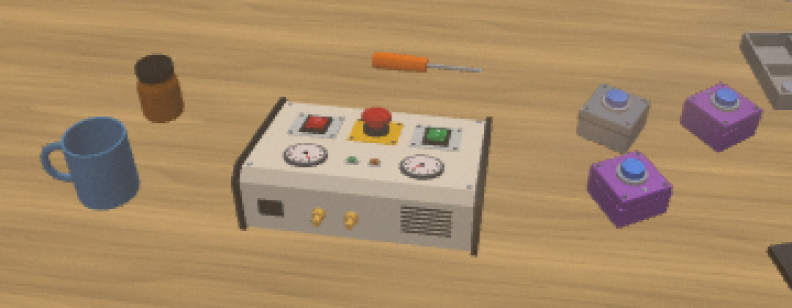

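Both views show the console with green (left, +y), mushroom in the middle and red on the right (−y). The grey box is on the left, at about (167,224) in the top view, with two purple decoys next to it. Next I'll triangulate the coloured parts.

```bash
cat > h.py <<'E'
import numpy as np,cv2
from station import *
from scipy.optimize import least_squares
def proj(n,X):
    c=get_calibration(n);p=np.array(c["R"])@X+np.array(c["t"]);f=210/np.tan(np.radians(c["vfov"]/2))
    return np.array([c["cx"]+f*p[0]/p[2],c["cy"]+f*p[1]/p[2]])
def plane(n,uv,z):
    return least_squares(lambda q:proj(n,np.array([q[0],q[1],z]))-uv,[.5,0]).x
def tri(a,b):
    r=least_squares(lambda X:np.r_[proj("top",X)-a,proj("scene",X)-b],[.5,0,.08]);return r.x,np.abs(r.fun).max()
def blob(im,box,hues,smin=120):
    l,t,r,b=box;h=cv2.cvtColor(im[t:b,l:r],cv2.COLOR_BGR2HSV).astype(int)
    m=(np.minimum((h[...,0]-hues)%180,(hues-h[...,0])%180)<12)&(h[...,1]>smin)&(h[...,2]>50)
    n,lab,st,ce=cv2.connectedComponentsWithStats(m.astype(np.uint8));i=1+st[1:,4].argmax()
    return ce[i]+[l,t],(st[i]+[l,t,0,0,0]).tolist()
E
python3 - <<'E'
from h import *
T=cv2.imread("pics/top0.png");S=cv2.imread("pics/scene0.png")
for nm,bt,bs,h in (("red",(318,165,348,200),(220,215,245,235),0),("green",(255,165,280,195),(278,222,302,242),65),("stop",(286,165,312,196),(250,215,270,232),0),("yellow",(280,160,316,200),(245,215,278,238),23),("purge",(155,212,180,235),(360,205,382,224),110),("dark cap",(405,200,450,232),(150,192,178,210),0)):
    try:
        a,sa=blob(T,bt,h);b,sb=blob(S,bs,h);x,e=tri(a,b);print(nm,a.round(1),sa,b.round(1),sb,x.round(4),round(e,2))
    except Exception as ex: print(nm,ex)
# modules on top view
a,_=blob(T,(155,212,180,235),110);print("purge z=.067 top",plane("top",a,.067))
b,_=blob(S,(360,205,382,224),110);print("purge z=.067 scene",plane("scene",b,.067))
k=lambda im,x0,y0,x1,y1,f:cv2.resize(im[y0:y1,x0:x1],None,fx=f,fy=f,interpolation=cv2.INTER_CUBIC)
A=k(T,230,110,380,225,5);B=k(S,185,205,320,290,5)
cv2.imwrite("pics/c.png",A);cv2.imwrite("pics/d.png",B)
E
```

```text
red [331.6 182.5] [326, 175, 12, 16, 167] [233.6 225.4] [229, 223, 10, 6, 46] [ 0.5894 -0.0795  0.0664] 0.06
green [266.2 179.3] [261, 172, 12, 15, 150] [287. 229.] [287, 229, 1, 1, 1] [0.5913 0.0788 0.0723] 0.93
stop [299.5 181.1] [292, 174, 16, 16, 193] [260.7 222.8] [254, 219, 14, 10, 98] [5.872e-01 2.000e-04 8.320e-02] 0.12
yellow [298.7 179.8] [287, 168, 25, 26, 421] [260.5 230.5] [248, 224, 25, 12, 143] [5.946e-01 5.000e-04 6.040e-02] 0.24
purge attempt to get argmax of an empty sequence
dark cap attempt to get argmax of an empty sequence
purge z=.067 top [0.47854822 0.31789868]Traceback (most recent call last):
  File "<stdin>", line 9, in <module>
  File "h.py", line 14, in blob
    n,lab,st,ce=cv2.connectedComponentsWithStats(m.astype(np.uint8));i=1+st[1:,4].argmax()
                                                                         ~~~~~~~~~~~~~~~^^
ValueError: attempt to get argmax of an empty sequence
```

```bash
python3 - <<'E'
from h import *
T=cv2.imread("pics/top0.png");S=cv2.imread("pics/scene0.png")
a,_=blob(T,(155,212,180,235),110);b,s=blob(S,(360,205,382,224),110,80);print(a,b,s,tri(a,b),"scene",plane("scene",b,.067))
a=np.array([266.2,179.3]);b,s=blob(S,(278,222,302,242),65,60);print("green",b,s,tri(a,b))
k=lambda im,x0,y0,x1,y1,f:cv2.resize(im[y0:y1,x0:x1],None,fx=f,fy=f,interpolation=cv2.INTER_CUBIC)
cv2.imwrite("pics/c.png",k(T,230,110,380,225,5));cv2.imwrite("pics/d.png",k(S,185,205,320,290,5.5))
E
```

```text
[165.75409836 222.81147541] [370. 213.] [366, 211, 9, 5, 37] (array([0.4785489 , 0.31763247, 0.06699925]), np.float64(0.14213432457256658)) scene [0.47870904 0.31719723]
green [288.15384615 230.74358974] [284, 228, 9, 6, 39] (array([0.59216411, 0.08032172, 0.06663387]), np.float64(0.22462452720736792))
```

View pics/c.png

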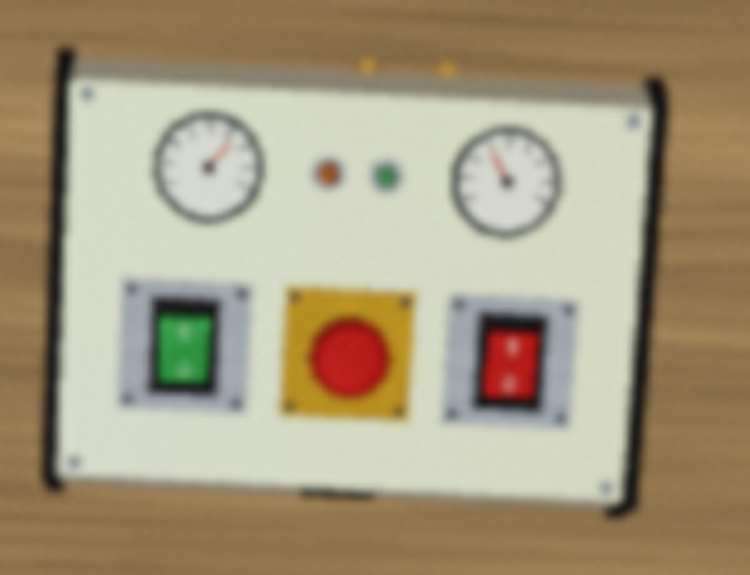

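View pics/d.png

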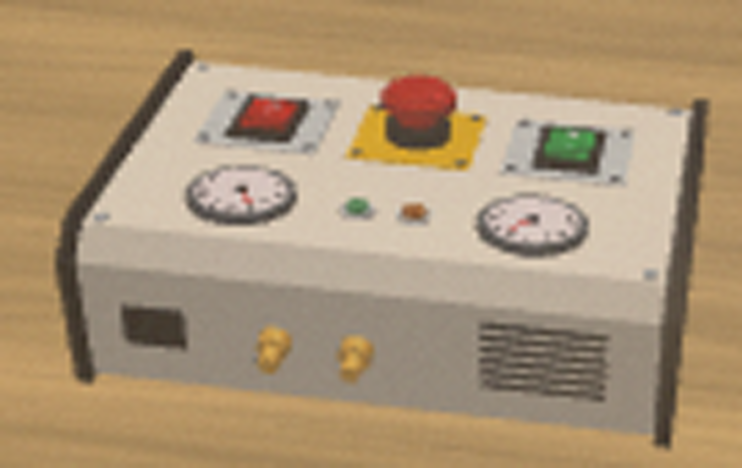

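```bash
python3 - <<'E'
from h import *
r,e=tri(np.array([332,182.2]),np.array([234.1,226.4]));print("red",r,e)
g,e=tri(np.array([266.7,178.9]),np.array([288.6,232.1]));print("green",g,e)
for z in (.058,.062,.066): print(z,plane("top",[332,182.2],z),plane("top",[266.7,178.9],z))
f=lambda u,v,z:plane("top",[230+u/5-.4,110+v/5-.4],z)
print("front L/R z45",f(60,478,.045),f(630,502,.045),"back z95",f(70,75,.095),f(652,102,.095))
E
```

```text
red [ 0.59051056 -0.07969621  0.0636965 ] 0.4860171889985452
green [0.59377972 0.08032153 0.06292728] 0.3091854471703641
0.058 [ 0.59171161 -0.08153369] [0.5947615  0.07977808]
0.062 [ 0.59097693 -0.08095237] [0.59401428 0.07969568]
0.066 [ 0.59024226 -0.08037104] [0.59326705 0.07961327]
front L/R z45 [0.52922543 0.13995732] [ 0.52593625 -0.14329509] back z95 [0.71817675 0.13864087] [ 0.71472494 -0.14200712]
```

Call:
play_rows(
  commands=[
    [110,105,0,-5],
    [220,210,0,-10],
    [330,315,0,-15],
    [441,420,0,-18],
    [441,420,0,-18],
    [441,420,0,-18],
    [441,420,0,-18],
    [441,420,0,-18],
    [441,420,0,-18],
    [441,420,0,-18],
    [441,420,0,-18],
    [441,420,-50,-18],
    [441,420,-100,-18],
    [441,420,-131,-18],
    [441,420,-131,-18],
    [441,420,-131,-18],
    [441,420,-131,-18],
  ],
  grip=0,
  force=40,
)

```text
t: 3.42
tool_pos: [0.5977, -0.0819, 0.1021]
eef_rot: [3.141, -0.021, 0.004]
force: [0.7, -0.2, 0.7]
gripper_width: 0.001
grip_force: 0.0
```

```bash
python3 - <<'E'
from h import *
T=grab_frame("top")[:,:,::-1];S=grab_frame("scene")[:,:,::-1]
k=lambda im,x0,y0,x1,y1,f:cv2.resize(im[y0:y1,x0:x1],None,fx=f,fy=f,interpolation=cv2.INTER_CUBIC)
A=k(T,270,110,370,230,4);B=k(S,185,160,285,280,4);cv2.imwrite("pics/e.png",np.hstack([A,B]))
s=observe();print(s["t"],s["tool_pos"],s["eef_rot"],s["force"],s["gripper_width"]);p=np.array(s["tool_pos"]);print(proj("top",p),proj("scene",p))
E
```

```text
3.525 [ 0.59734299 -0.08171963  0.10165696] [ 3.14098018 -0.02116476  0.00330049] [-0.37447867 -0.16758495  0.43547699] -0.00040167257331942275
[334.84131181 176.5878991 ] [231.47791538 217.63179491]
```

View pics/e.png

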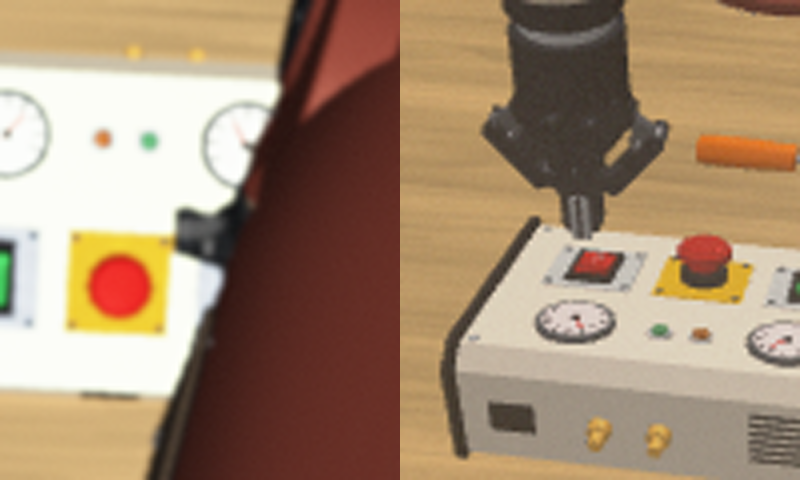

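The view from the side puts the fingertip at (230,218), where the calibration predicts it, just above the red rocker. I'll press down in small steps.

Call:
play_rows(
  commands=[
    [0,0,-10,0],
    [0,0,-18,0],
    [0,0,-21,0],
    [0,0,-23,0],
    [0,0,-25,0],
    [0,0,-27,0],
    [0,0,-29,0],
    [0,0,-29,0],
  ],
)

```text
t: 4.53
tool_pos: [0.599, -0.0816, 0.0727]
eef_rot: [3.141, -0.021, 0.008]
force: [4.4, 1.5, 4.8]
gripper_width: 0.002
grip_force: 2.6
```

Call:
play_rows(
  commands=[
    [0,0,-1,0],
    [0,0,-2,0],
    [0,0,-3,0],
    [0,0,-3,0],
  ],
)

```text
t: 5.03
tool_pos: [0.6002, -0.0816, 0.0708]
eef_rot: [3.141, -0.02, 0.012]
force: [4.8, 2.7, 11.6]
gripper_width: -0.001
grip_force: 5.9
```

Call:
play_rows(
  commands=[
    [1,0,-1,0],
    [2,0,-2,0],
    [2,0,-3,0],
    [2,0,-3,0],
  ],
)

```text
t: 5.52
tool_pos: [0.6007, -0.0817, 0.07]
eef_rot: [3.14, -0.02, 0.009]
force: [-10.1, 2.7, 41.2]
gripper_width: 0.001
grip_force: 20.6
```

Call:
play_rows(
  commands=[
    [0,0,5,0],
    [0,0,40,0],
    [0,0,75,0],
    [0,50,75,0],
    [0,110,75,0],
    [1,162,75,0],
    [1,162,75,0],
    [1,162,75,0],
    [1,162,36,0],
    [1,162,36,0],
    [1,162,36,0],
  ],
)

```text
t: 6.9
tool_pos: [0.6, 0.0726, 0.1022]
eef_rot: [-3.136, 0.004, -0.001]
force: [0.2, -1.1, -0.1]
gripper_width: 0.003
grip_force: 0.0
```

```bash
python3 - <<'E'
from h import *
T=grab_frame("top")[:,:,::-1];S=grab_frame("scene")[:,:,::-1]
k=lambda im,x0,y0,x1,y1,f:cv2.resize(im[y0:y1,x0:x1],None,fx=f,fy=f,interpolation=cv2.INTER_CUBIC)
A=k(T,300,160,360,205,6);B=k(S,215,205,310,250,8);cv2.imwrite("pics/f.png",np.vstack([cv2.copyMakeBorder(A,0,0,0,B.shape[1]-A.shape[1],0)[:230],B]))
s=observe();print(s["t"],s["tool_pos"],s["force"])
E
```

```text
7.0 [0.6004866  0.07299088 0.10270733] [ 0.95200313  0.16784196 -0.20592749]
```

View pics/f.png

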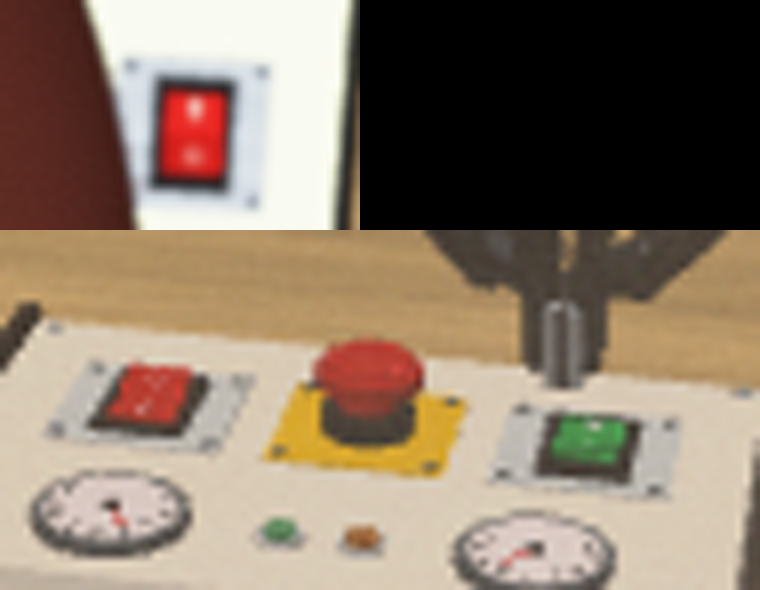

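The red rocker is on: its far half now lies flat, and the view from the side shows its whole face. The tip is 7 mm short in y for the green one, so I'll correct that and press.

Call:
play_rows(
  commands=[
    [1,7,0,0],
    [1,7,0,0],
    [1,7,-10,0],
    [1,7,-19,0],
    [1,7,-22,0],
    [1,7,-24,0],
    [1,7,-26,0],
    [1,7,-28,0],
    [1,7,-30,0],
    [1,7,-32,0],
    [1,7,-33,0],
    [1,7,-34,0],
    [1,7,-34,0],
  ],
)

```text
t: 8.62
tool_pos: [0.6044, 0.0773, 0.0706]
eef_rot: [-3.133, -0.006, -0.013]
force: [3.1, 0.2, 19.2]
gripper_width: -0.002
grip_force: 9.4
```

Call:
play_rows(
  commands=[
    [-1,0,-1,0],
    [-1,0,-2,0],
    [-1,0,-2,0],
  ],
)

```text
t: 9.0
tool_pos: [0.6044, 0.0773, 0.0703]
eef_rot: [-3.133, -0.006, -0.017]
force: [-0.7, -0.0, 32.3]
gripper_width: -0.001
grip_force: 16.1
```

Call:
play_rows(
  commands=[
    [0,0,5,0],
    [0,0,35,0],
    [0,0,75,0],
    [-30,60,75,0],
    [-60,120,75,0],
    [-90,180,75,0],
    [-124,240,75,0],
    [-124,240,75,0],
    [-124,240,75,0],
    [-124,240,75,0],
    [-124,240,75,0],
    [-124,240,75,0],
  ],
)

```text
t: 10.5
tool_pos: [0.4956, 0.1393, 0.1404]
eef_rot: [-3.076, -0.143, 0.008]
force: [-0.0, 0.4, -0.3]
gripper_width: 0.0
grip_force: 0.0
```

```bash
python3 - <<'E'
from h import *
T=grab_frame("top")[:,:,::-1];S=grab_frame("scene")[:,:,::-1]
k=lambda im,x0,y0,x1,y1,f:cv2.resize(im[y0:y1,x0:x1],None,fx=f,fy=f,interpolation=cv2.INTER_CUBIC)
B=k(S,215,195,400,255,4);A=k(T,240,130,370,205,4);cv2.imwrite("pics/g.png",np.vstack([cv2.copyMakeBorder(A,0,0,0,B.shape[1]-A.shape[1],0),B]))
s=observe();print(s["t"],s["tool_pos"],s["force"])
E
```

```text
10.6 [0.49548409 0.1392855  0.14037492] [ 0.63930086 -0.04390145 -1.05837601]
```

View pics/g.png

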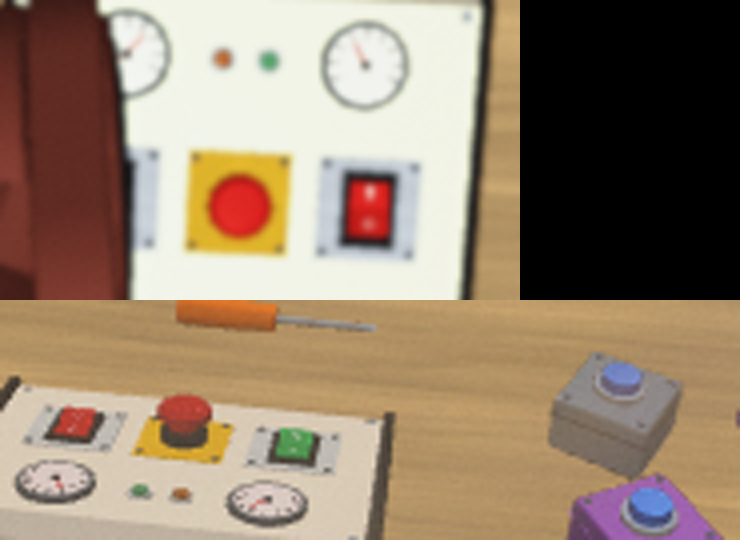

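Red and green are both on, with their far halves flat. The arm stopped short of the box, so I'll check the joints.

```bash
python3 - <<'E'
from h import *
s=observe();print(np.round(s["qpos"],3),s["eef_rot"],np.round(s["tau"],1))
E
```

```text
[ 0.092  0.339 -0.34   0.894  0.063  3.141] [-3.07586658 -0.14305929  0.00822884] [  0.  -53.9  29.8   0.    0.3   0. ]
```

Call:
play_rows(
  commands=[
    [0,0,0,10],
    [0,0,0,20],
    [0,0,0,30],
    [0,0,0,40],
    [0,0,0,50],
    [0,0,0,50],
    [0,0,0,50],
    [0,0,0,50],
    [0,0,0,50],
  ],
)

```text
t: 11.72
tool_pos: [0.4955, 0.1393, 0.1404]
eef_rot: [-2.735, -1.432, 0.048]
force: [-0.3, 0.5, 0.4]
gripper_width: 0.0
grip_force: 0.0
```

Call:
play_rows(
  commands=[
    [-6,60,0,0],
    [-12,120,0,0],
    [-17,178,0,0],
    [-17,178,0,0],
    [-17,178,0,0],
    [-17,178,0,0],
    [-17,178,-40,0],
    [-17,178,-55,0],
    [-17,178,-55,0],
    [-17,178,-55,0],
  ],
)

```text
t: 12.98
tool_pos: [0.4793, 0.3174, 0.0865]
eef_rot: [-2.734, -1.433, 0.046]
force: [0.3, 0.6, 0.0]
gripper_width: -0.003
grip_force: 0.0
```

```bash
python3 - <<'E'
from h import *
S=grab_frame("scene")[:,:,::-1]
cv2.imwrite("pics/i.png",cv2.resize(S[160:280,320:450],None,fx=5,fy=5,interpolation=cv2.INTER_CUBIC)[:600])
s=observe();p=np.array(s["tool_pos"]);print(s["t"],p,s["eef_rot"],np.round(s["qpos"],2),proj("scene",p));print(cv2.Rodrigues(np.array(s["eef_rot"]))[0][:,2])
E
```

```text
13.025 [0.47935053 0.3175285  0.08658795] [-2.73427398 -1.43295589  0.04544455] [ 0.43  0.52 -0.2   0.88  0.05  2.6 ] [371.12054548 208.04067913]
[-0.05122081  0.03436894 -0.99809579]
```

View pics/i.png

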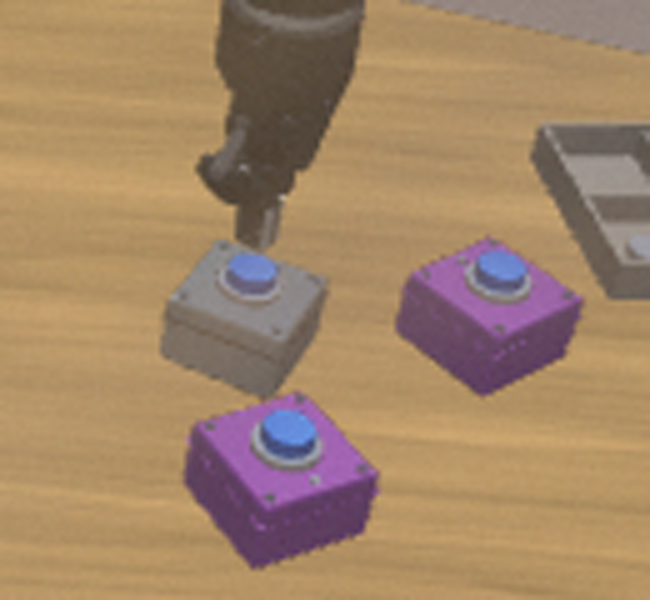

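The tip hangs at about (371,208), right over the grey box's button. Pressing now.

Call:
play_rows(
  commands=[
    [0,0,-12,0],
    [0,0,-18,0],
    [0,0,-20,0],
    [0,0,-22,0],
    [0,0,-24,0],
    [0,0,-26,0],
    [0,0,-27,0],
    [0,0,-27,0],
  ],
)

```text
t: 14.02
tool_pos: [0.4787, 0.3173, 0.0607]
eef_rot: [-2.734, -1.433, 0.046]
force: [-8.8, -5.5, 29.3]
gripper_width: 0.001
grip_force: 14.4
```

Call:
play_rows(
  commands=[
    [0,0,0,0],
    [0,0,0,0],
    [0,0,0,0],
    [0,0,0,0],
    [0,0,0,0],
    [0,0,0,0],
    [0,0,0,0],
    [0,0,0,0],
    [0,0,0,0],
    [0,0,0,0],
    [0,0,0,0],
    [0,0,0,0],
    [0,0,0,0],
    [0,0,0,0],
    [0,0,0,0],
    [0,0,0,0],
    [0,0,0,0],
    [0,0,0,0],
    [0,0,0,0],
    [0,0,0,0],
  ],
)

```text
t: 16.52
tool_pos: [0.4786, 0.3173, 0.0607]
eef_rot: [-2.734, -1.433, 0.046]
force: [-7.7, -4.8, 28.6]
gripper_width: -0.004
grip_force: 14.4
```

Call:
play_rows(
  commands=[
    [0,0,0,0],
    [0,0,0,0],
    [0,0,3,0],
    [0,0,10,0],
    [0,0,40,0],
    [0,0,90,0],
    [0,0,90,0],
    [0,0,90,0],
    [0,0,90,0],
  ],
)

```text
t: 17.65
tool_pos: [0.4777, 0.317, 0.1471]
eef_rot: [-2.734, -1.433, 0.052]
force: [-0.1, 0.3, -0.5]
gripper_width: -0.001
grip_force: 0.0
```

```bash
python3 - <<'E'
from h import *
S=grab_frame("scene")[:,:,::-1];cv2.imwrite("pics/j.png",cv2.resize(S[170:290,180:440],None,fx=3,fy=3,interpolation=cv2.INTER_CUBIC))
b,s=blob(S,(360,205,382,224),110,80);print(b,s)
s=observe();print(s["t"],s["tool_pos"],s["force"])
E
```

```text
[370. 213.] [366, 211, 9, 5, 37]
17.7 [0.47780159 0.31702844 0.14719734] [ 0.05771479  0.46990657 -0.02262259]
```

View pics/j.png

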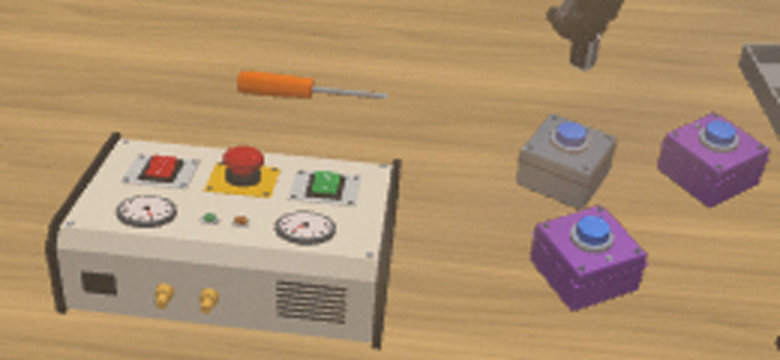

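Both rockers are on, the mushroom is untouched, and the box hasn't moved (button still at (370,213)). The arm is clear of everything.

```bash
python3 -c "
from station import *
print(close_job())"
```

```text
the job is handed in; nothing more can be done
None
```

The job is handed in: I switched the red mains on, then the green fan, then held the blue purge button fully down for over 2.5 s and let go; the emergency stop was not pressed and nothing else was touched.

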